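Put the V-block back in its latched steel case

ROBOT

A 6-joint arm with a two-finger parallel gripper is mounted at the origin on a cart in front of the work surface, level with it; the furniture and walls round the work are solid. World frame = base frame: x ahead of the robot, y to its left, z up, the work surface at z = 0. Lengths are in mm, angles in degrees, forces in N, time in s.
With the tool pointing down it reaches from about 300 to 850 mm from the base axis. Payload 4.2 kg.
Tool frame: the origin (TCP) lies between the finger pads; the fingertips stand 22 mm ahead of it and the grasp point (between the pads) lies 3 mm ahead of it; z points along the fingers, y is the direction in which the jaws open and shut (so a half turn about z gives the same grasp; the last joint's range is limited). The gripper opens to 91 mm and grips with 3 to 60 N. Pads are 32 mm wide; open, the fingers measure 118 mm over their backs; the gripper's body (76 mm by 178 mm) begins 60 mm behind the grasp point.
Start: joints at [75.974, 18.312, 89.639, -0, 72.044, -1.146], TCP at [128.175, 560.546, 235.976] pointing down, gripper open.
Joint ranges: [-177.97, 177.97], [-48.28, 115.42], [12.27, 149.76], [-77.06, 257.06], [2.81, 150.46], [-146.56, 146.56]. Speed limits (degrees/s): [147.25, 147.25, 180, 180, 180, 180].

INTERFACE

Orientations are given as [roll, pitch, yaw] about the fixed x, y, z axes, in that order (R = Rz(yaw) Ry(pitch) Rx(roll)).
In Python, from workcell import telemetry, cams, env gives the robot as it stands.
- The arm moves only by the shell command python3 -m inch 'ROWS' [FORCE]. ROWS is JSON, a list of rows, each an object of numbers: "x", "y", "z": the shift along the tool's x, y, z in cm; "yaw": the turn about the tool's z in units of 5 degrees (1.0 is 5 degrees); "gripper": the gripper's target within -1 to 1 (fully open at 1, half-way at 0, shut at -1). A call has 1 to 12 rows; each row shifts and turns the commanded pose from where the row before left it, along the tool's axes as they then stand; what a row does not reach is not made up. A row lasts 1/12 s, in which the tool goes at most 41.7 mm and 7.16 degrees, less where a joint would pass 70% of its speed; a pose out of reach is approached as far as the arm can. A call is refused whole if a number of a shift passes 4.17 or a number of a turn 1, either way. A call with a gripper value outside its range is refused whole. The fingers move at their own pace and stop on an object; FORCE is the grip in N (left out, the last holds). Time passes only in rows, so rows that do not move let the fingers close. It gives the time, the measured TCP pose, the force and the opening at its end, in the units of the state.
- telemetry.state(): the state, without advancing time (a new reading comes with each control period).
- cams.grab_frame(name): name is "side" or "top" or "wrist"; returns a dict with "pixels" (400x640x3 uint8, red, green, blue), "mtx" (3x3 intrinsics, pixels), "rvec" (rotation vector, rad) and "tvec" (3), from world to camera coordinates, as OpenCV has them. Camera axes: x right, y down, z forward; pixel columns grow to the right and rows downward; lengths in mm; the calibration is good to about 2 mm. A picture is of the moment at which its call begins. There is no depth.
- env.job_done(): hands the job in, once; it reports no verdict.
The state is a dict: "time_s": time; "qpos": joint angles; "qvel": joint speeds; "effort": joint torques, N m; "ee_pos": TCP position; "ee_rot": TCP orientation; "force": force on the tool from outside, world axes, zero at the start; "torque": the same for the moment, N m; "gripper_width": finger opening in mm.
Only numpy, scipy, OpenCV 4.12 (cv2) and the standard library are available. Lean on these libraries where they do the work, as an engineer would, in place of code of your own. Each camera call takes 0.05 s, during which the arm holds its last target. There are 200 camera calls.

TASK

Flip open the toggle latch on the front of the steel case, raise the lid until it stands upright, and put the V-block that lies on the bench just to the right of the case into the one empty cell inside, groove up and flat on the cell's cork pad. Leave the lid standing open, the other two V-blocks in their cells and the things round the case where they are.

Things in the scene. Friction and masses are not known exactly. Their poses are not given: they have to be found in the camera images.
- case: grey-green steel case, fixed to the bench, 130 deep (x) x 280 wide (y) x 128 high shut (body 100, lid 28). Origin: centre of the underside; x from the latch side to the hinge side (yaw 0: away from the robot), z up. Inside, three cells in a row along y, each 112 (x) x 84 (y), floor 42 above the bench, wooden walls to 62 above it; the case's 3 thick steel walls to 100
- latch_lever (a joint): angle of the latch lever about latch_pivot, along the case's y: 0 = shut, hanging flat down the front; grows to 2.6 as its tab is swung out and up. Over-centre: over the first 0.3 rad it pulls back shut (about 3 N at the tab), then it goes over, is loose and stays where it is left. Between 1.2 and 1.5 its sprung wire bail jumps outward off the lid's keeper and the lid is free
- latch_tab (a point): centre of the red tab at the lever's free end, by which it is moved: 26 wide (case y), 7 thick, 22 long, flared outward; it moves with the lever, 51 from latch_pivot. Shut, it stands 24 in front of the case and 33 above the bench. The steel lever above it is as wide; the bail swings between the lever's cheeks
- latch_pivot (a point): the lever's pivot, fixed to the case: 11 in front of its front face, in the middle of its width, 82 above the bench
- lid (a joint): angle of the lid about lid_hinge, along the case's y: 0 = shut, 1.57 = upright, stop at 1.75. Held shut by the latch. A stiff hinge: it takes about 5 N at the handle, and the lid stays where it is left once it is past 1.1
- lid_handle (a point): middle of the black grip of the fixed bow handle on the lid: a round bar 12 in diameter and 84 long along the case's y, 34 above the lid's top (28 free below it), 18 back from the lid's front edge; it moves with the lid. Feet of the bow at 52 either side
- lid_hinge (a point): middle of the lid's hinge line, at the case's rear top edge, 100 above the bench: with the lid shut the handle is 112 in front of it and 62 above it
- cell_left (a point): middle of the floor (top of the cork pad) of the cell on the case's +y side; its axes are the case's
- cell_middle (a point): the same of the middle cell
- cell_right (a point): the same of the cell on the case's -y side
- v_block: the loose ground steel V-block on the bench to the right of the case, to be put away: 55 (x) x 50 (y) x 40 high, 0.45 kg, groove along its x in its top; grip it across the two flat side faces, which look to its +y and -y. Origin: centre of its underside, z up
- v_block_mate: its twin, the same size, lying in one of the cells with its x along the case's y; stays there
- v_block_small: smaller V-block, 44 (x) x 40 (y) x 32 high, lying in another cell; stays there
- loupe: folding metal magnifier lying on the bench in front and to the right of the case, 33 x 68 x 18; bystander. Origin: centre of its underside
- mug: cream enamel mug standing behind and to the right of the case, 82 across, 110 with its handle, 88 high; bystander. Origin: on its underside
- spanner: open-ended steel spanner lying flat to the right of the case, 36 x 188 (y) x 7; bystander. Origin: centre of its underside
Things that resemble listed ones, but are neither listed nor needed, are in the scene too. What is shaped like the v_block but orange or yellow is not meant.

How it is judged (in metres and radians):
On the way, in this order (a step that is already met when the one before it is completed fails the run):
1. the toggle latch is flipped open (lever past 1.7 rad) with the lid still down (value of joint latch_lever above 1.7 rad and value of joint lid below 0.2 rad), for 0.2 s.
2. the lid stands upright (past 1.4 rad) (value of joint lid above 1.4 rad), for 0.2 s.
At the end, for the whole second after the job is handed in: The lid stands open past 1.4 rad; the loose V-block lies at rest in the empty cell, flat on the pad (underside within 4 mm of it, tilt under 0.1 rad, groove up); the other two V-blocks are level and within 30 mm of where they lay (value of joint lid above 1.4 rad and angle between each of v_block, v_block_mate, v_block_small's own z axis and vertical below 0.1 rad and linear speed of v_block below 0.02 m/s and z of v_block in the frame of case between 0.038 and 0.046 m and x of v_block in the frame of case between -0.036 and 0.036 m and y of v_block in the frame of case between -0.115 and 0.115 m and distance of each of v_block_mate, v_block_small from where it was at the start of the episode below 0.03 m); the robot touches nothing.
It fails at once if a bystander (loupe, mug or spanner) is moved by more than 50 mm (distance of any of loupe, mug, spanner from where it was at the start of the episode above 0.05 m).
It also fails if it takes over 64 s, if anything falls off the work surface, if the arm or the gripper's body presses on something with over 40 N, if the wrist force passes 120 N, or if a joint passes its speed limit or range.

## Working session

There is one attempt and no reset: what is moved stays moved. The work goes in short steps, Python scripts to look and compute and a shell command to move; the robot and the scene stay as the last step left them, time stands still between calls to the robot, and variables do not carry over. Pictures are saved under pics/ and viewed, about 8 in all and at most 12, crops included, and the job is handed in when it is done.

```bash
mkdir -p pics; ls; cat > h.py <<'E'
import numpy as np, cv2
from workcell import telemetry, cams, env
from scipy.spatial.transform import Rotation as R
def grab(n,f):
    d=cams.grab_frame(n); cv2.imwrite('pics/'+f,d['pixels'][:,:,::-1]); np.savez('pics/'+f+'.npz',**d); return d
def load(f): return np.load('pics/'+f+'.npz')
def ray(d,u,v,z):
    M=cv2.Rodrigues(np.array(d['rvec'],float))[0]; t=np.array(d['tvec'],float).ravel()
    c=-M.T@t; r=M.T@np.linalg.inv(d['mtx'])@[u,v,1]; return c+r*(z-c[2])/r[2]
def proj(d,P): return cv2.projectPoints(np.array(P,float).reshape(-1,1,3),np.array(d['rvec'],float),np.array(d['tvec'],float),np.array(d['mtx'],float),None)[0].reshape(-1,2)
E
python3 - <<'E'
from h import *
s=telemetry.state();print(s)
for n in('top','side'):
    d=grab(n,n+'0.png'); M=cv2.Rodrigues(np.array(d['rvec'],float))[0]; print(n,-M.T@np.array(d['tvec']).ravel(),M[2])
E
```

```text
pics
{'time_s': 0.0, 'qpos': array([ 7.59751928e+01,  1.83504930e+01,  8.97077618e+01,  1.58342939e-04,
        7.20427209e+01, -1.14538803e+00]), 'qvel': array([ 0.00506852,  0.01324666,  0.01528867, -0.03993911,  0.02200802,
        0.00968432]), 'effort': array([ 1.32083307e-03, -4.12450862e+01, -2.31977373e+01,  7.27516576e-02,
        4.54723800e-02, -1.26751538e-04]), 'ee_pos': array([128.04585301, 560.07524966, 235.12256534]), 'ee_rot': array([-1.79899047e+02, -2.16896248e-03,  1.67120530e+02]), 'force': array([ 0.70510608, -0.63616084,  0.30156179]), 'torque': array([ 0.05531567,  0.03248029, -0.02413172]), 'gripper_width': 90.98896037157725}
top [ 468.38640965 -248.20669691 1248.50052912] [ 6.47342845e-02  8.99508946e-04 -9.97902131e-01]
side [  505.09176597 -1012.5591295    831.94507076] [ 0.02957846  0.73373554 -0.67879104]
```

View pics/top0.png

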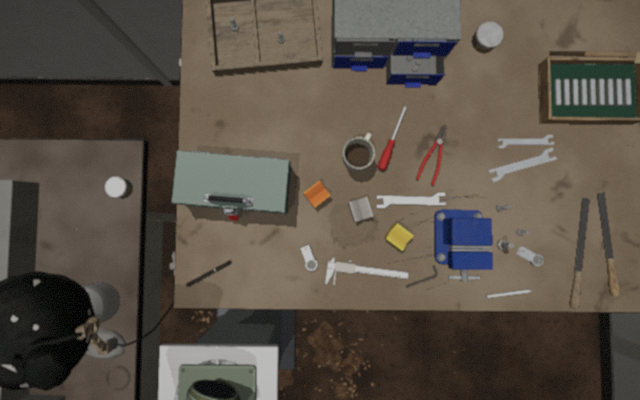

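View pics/side0.png

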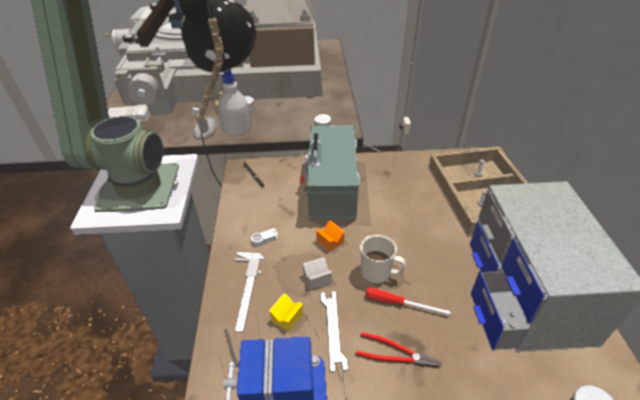

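Top: the case is at about (232,182) and its latch tab is at (232,214). Three blocks look alike: orange (317,194), grey (361,209) and yellow (399,236). The grey one fits, being bare steel and to the right of the case. I'll confirm it in one enlarged crop.

```bash
python3 - <<'E'
from h import *
d=load('top0.png')
cv2.imwrite('pics/c1.png',cv2.resize(d['pixels'][130:290,165:385,::-1],None,fx=3.6,fy=3.6,interpolation=cv2.INTER_CUBIC))
E
```

```text
(no output)
```

View pics/c1.png

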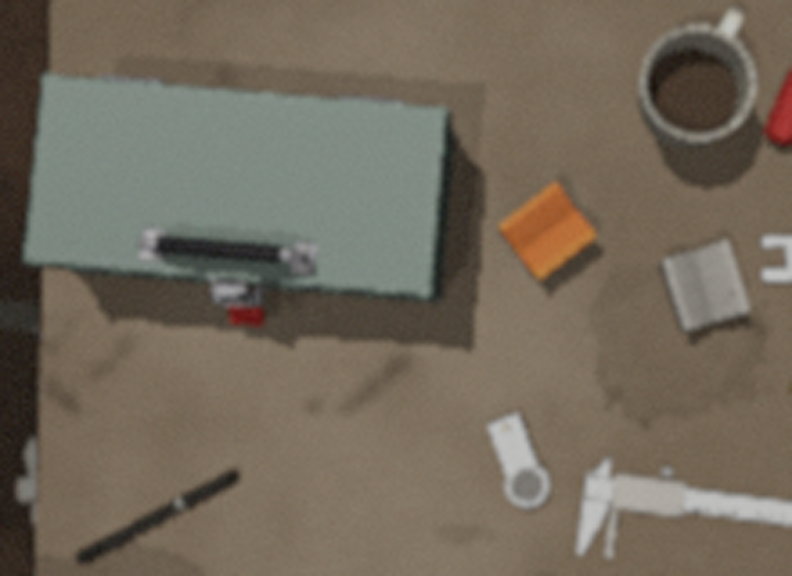

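```bash
python3 - <<'E'
from h import *
d=load('top0.png')
def P(u,v,z): return ray(d,165+u/3.6,130+v/3.6,z)
C=np.array([P(*c,128) for c in((42,75),(447,108),(435,298),(25,262))]);print(C.round(1))
print('sizes',np.linalg.norm(np.diff(C,axis=0),axis=1),C.mean(0))
yv=C[0]-C[1]+C[3]-C[2]; yaw=np.arctan2(-yv[0],yv[1]);print('yaw',np.degrees(yaw))
c,s=np.cos(yaw),np.sin(yaw)
def W(p): return np.array([C.mean(0)[0]+c*p[0]-s*p[1],C.mean(0)[1]+s*p[0]+c*p[1],p[2]])
for n,p in dict(tab=(-89,0,33),pivot=(-76,0,82),handle=(-47,0,162),hinge=(65,0,100),cl=(0,90,42)).items(): q=W(p);print(n,q.round(1),((proj(d,q)[0]-[165,130])*3.6).round())
B=np.array([P(*c,40) for c in((663,262),(728,240),(750,312),(688,332))]);print(B.round(1),B.mean(0),np.linalg.norm(np.diff(B,axis=0),axis=1))
e=B[0]+B[1]-B[2]-B[3];print('blk yaw',np.degrees(np.arctan2(e[1],e[0])))
print('handle seen',P(150,240,162),P(305,258,162))
print('loupe',P(525,485,10),P(503,420,10),'orange',P(548,230,40),'mug',P(697,85,88))
E
```

```text
[[ 656.5   89.6  128. ]
 [ 636.3 -190.7  128. ]
 [ 505.  -184.2  128. ]
 [ 526.9   97.5  128. ]]
sizes [281.0790619  131.44292895 282.59225983] [581.16019142 -46.94532753 128.        ]
yaw -4.293293916461792
tab [492.4 -40.3  33. ] [248. 317.]
pivot [505.4 -41.3  82. ] [238. 298.]
handle [534.3 -43.4 162. ] [221. 250.]
hinge [646.  -51.8 100. ] [253.  98.]
cl [587.9  42.8  42. ] [137. 187.]
[[ 536.1 -347.6   40. ]
 [ 552.9 -395.7   40. ]
 [ 499.8 -412.    40. ]
 [ 484.6 -366.3   40. ]] [ 518.36373512 -380.38284412   40.        ] [50.92793063 55.61417044 48.20770581]
blk yaw 18.49745158797363
handle seen [540.630027     4.20781662 162.        ] [529.63482166 -99.26305672 162.        ]
loupe [ 368.87715344 -247.03858521   10.        ] [ 417.35589401 -229.97143034   10.        ] orange [ 559.06291042 -262.25132942   40.        ] mug [ 660.58366957 -367.40842507   88.        ]
```

```bash
python3 - <<'E'
from h import *
t=load('top0.png');s=load('side0.png')
for p in [(128,560,235),(128,560,500),(0,0,0),(0,0,300),(300,260,235),(476,-39,235)]: print(p,proj(t,p)[0].round(),proj(s,p)[0].round())
def tri(a,b):
    Ps=[np.array(d['mtx'])@np.c_[cv2.Rodrigues(np.array(d['rvec'],float))[0],np.array(d['tvec'],float).reshape(3,1)] for d in(t,s)]
    X=cv2.triangulatePoints(*Ps,np.array(a,float).reshape(2,1),np.array(b,float).reshape(2,1)).ravel();return X[:3]/X[3]
print('lamp',tri((40,330),(220,35)),'lampbase',tri((103,340),(205,128)))
cl=np.radians(-4.293);c,q=np.cos(cl),np.sin(cl)
W=lambda x,y,z:(581.2+c*x-q*y,-46.9+q*x+c*y,z)
print(W(-105,0,0))
d=grab('wrist','w0.png')
cv2.imwrite('pics/s1.png',cv2.resize(s['pixels'][0:280,80:380,::-1],None,fx=2.1,fy=2.1,interpolation=cv2.INTER_CUBIC))
E
```

```text
(128, 560, 235) [-61. 381.] [194.  36.]
(128, 560, 500) [-196.  436.] [177. -46.]
(0, 0, 0) [217. 402.] [139. 187.]
(0, 0, 300) [186. 459.] [104.  98.]
(300, 260, 235) [ 80. 302.] [234.  71.]
(476, -39, 235) [218. 224.] [291. 120.]
lamp [266.35095332 285.00558717 339.90722704] lampbase [158.5121798  311.04143421   1.55331254]
(np.float64(476.4945999214335), np.float64(-39.0400258023757), 0)
```

View pics/s1.png

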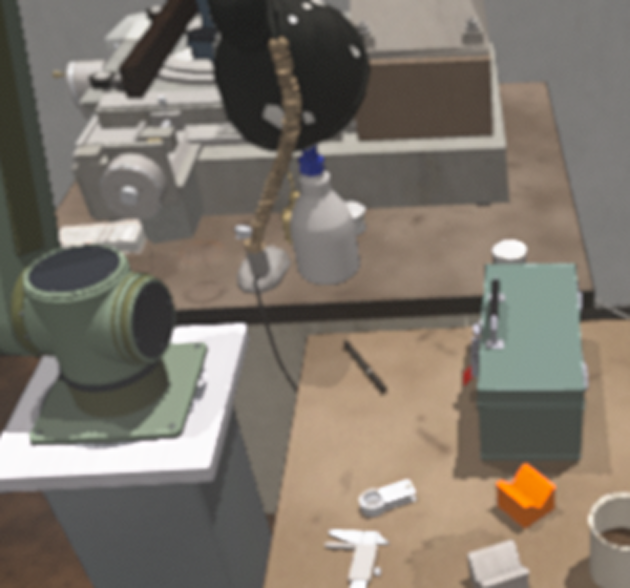

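The side view shows a black ball lamp triangulated at about (266,285,340), radius about 110 mm. It stands right between the gripper and the case, so I'll go over and around it at z≈520. The grey block in the earlier crop (707,285) is confirmed as the steel V-block.

```bash
cat >> h.py <<'E'
CY=-4.293
def W(x,y,z):
    a=np.radians(CY); return np.array([581.2+np.cos(a)*x-np.sin(a)*y,-46.9+np.sin(a)*x+np.cos(a)*y,z])
def need(P,yaw=None):
    s=telemetry.state(); Rm=R.from_euler('xyz',s['ee_rot'],degrees=True)
    print('shift cm',(Rm.inv().apply(np.array(P)-s['ee_pos'])/10).round(2), 'yaw units' , None if yaw is None else round(((-(yaw-s['ee_rot'][2])+180)%360-180)/5,2),'F',s['force'].round(1),'t',s['time_s'])
E
python3 -m inch '[{"z":-4,"yaw":-0.86},{"z":-4,"yaw":-0.86},{"z":-4},{"z":-4},{"z":-4},{"z":-4},{"z":-4},{},{}]'
python3 -c "
from h import *
need((450,430,520),175.7)"
```

```text
shift cm [-34.28  -5.55 -28.46] yaw units -1.72 F [1.1 0.5 0.1] t 0.15invalid input
```

```bash

python3 -m inch '[{"z":-4,"yaw":-0.86},{"z":-4,"yaw":-0.86},{"z":-4},{"z":-4},{"z":-4},{"z":-4},{"z":-4},{"z":0}]'
python3 -c "
from h import *
need((450,430,520),175.7)"
```

```text
shift cm [-34.28  -5.55 -28.46] yaw units -1.72 F [1.1 0.5 0.1] t 0.15invalid input
```

```bash

python3 -m inch '[{"x":0,"y":0,"z":-4,"yaw":-0.86,"gripper":1},{"x":0,"y":0,"z":-4,"yaw":-0.86,"gripper":1},{"x":0,"y":0,"z":-4,"yaw":0,"gripper":1},{"x":0,"y":0,"z":-4,"yaw":0,"gripper":1},{"x":0,"y":0,"z":-4,"yaw":0,"gripper":1},{"x":0,"y":0,"z":-4,"yaw":0,"gripper":1},{"x":0,"y":0,"z":-4,"yaw":0,"gripper":1}]'
python3 -c "
from h import *
need((450,430,520),175.7)"
```

```text
time_s: 0.73
ee_pos: [128.0, 559.8, 517.9]
ee_rot: [180.0, 0.0, 175.7]
force: [0.0, 1.2, 0.6]
gripper_width: 91.3
shift cm [-33.08 -10.54  -0.21] yaw units 0.0 F [0.  1.2 0.6] t 0.7333
```

```bash

python3 -m inch '[{"x":-3.68,"y":-1.17,"z":0,"yaw":0,"gripper":1},{"x":-3.68,"y":-1.17,"z":0,"yaw":0,"gripper":1},{"x":-3.68,"y":-1.17,"z":0,"yaw":0,"gripper":1},{"x":-3.68,"y":-1.17,"z":0,"yaw":0,"gripper":1},{"x":-3.68,"y":-1.17,"z":0,"yaw":0,"gripper":1},{"x":-3.68,"y":-1.17,"z":0,"yaw":0,"gripper":1},{"x":-3.68,"y":-1.17,"z":0,"yaw":0,"gripper":1},{"x":-3.68,"y":-1.17,"z":0,"yaw":0,"gripper":1},{"x":-3.68,"y":-1.17,"z":0,"yaw":0,"gripper":1}]'
python3 -m inch '[{"x":-0.3,"y":-3.9,"z":0,"yaw":0,"gripper":1},{"x":-0.3,"y":-3.9,"z":0,"yaw":0,"gripper":1},{"x":-0.3,"y":-3.9,"z":0,"yaw":0,"gripper":1},{"x":-0.3,"y":-3.9,"z":0,"yaw":0,"gripper":1},{"x":-0.3,"y":-3.9,"z":0,"yaw":0,"gripper":1},{"x":-0.3,"y":-3.9,"z":0,"yaw":0,"gripper":1},{"x":-0.3,"y":-3.9,"z":0,"yaw":0,"gripper":1},{"x":-0.3,"y":-3.9,"z":0,"yaw":0,"gripper":1},{"x":-0.3,"y":-3.9,"z":0,"yaw":0,"gripper":1},{"x":-0.3,"y":-3.9,"z":0,"yaw":0,"gripper":1},{"x":-0.3,"y":-3.9,"z":0,"yaw":0,"gripper":1},{"x":-0.3,"y":-3.9,"z":0,"yaw":0,"gripper":1}]'
python3 -c "
from h import *
need(W(-120,0,250),175.7)"
```

```text
time_s: 1.48
ee_pos: [452.1, 429.7, 515.7]
ee_rot: [-180.0, -0.0, 175.7]
force: [0.1, 0.2, 0.0]
gripper_width: 91.1
time_s: 2.48
ee_pos: [451.0, -40.3, 515.9]
ee_rot: [180.0, 0.0, 175.7]
force: [1.2, -0.0, 0.7]
gripper_width: 85.2
shift cm [-1.04  0.32 26.59] yaw units 0.01 F [ 1.2 -0.   0.7] t 2.4833
```

```bash

python3 -m inch '[{"x":-0.1,"y":0.04,"z":3.8,"yaw":0,"gripper":1},{"x":-0.1,"y":0.04,"z":3.8,"yaw":0,"gripper":1},{"x":-0.1,"y":0.04,"z":3.8,"yaw":0,"gripper":1},{"x":-0.1,"y":0.04,"z":3.8,"yaw":0,"gripper":1},{"x":-0.1,"y":0.04,"z":3.8,"yaw":0,"gripper":1},{"x":-0.1,"y":0.04,"z":3.8,"yaw":0,"gripper":1},{"x":-0.1,"y":0.04,"z":3.8,"yaw":0,"gripper":1},{"x":0,"y":0,"z":0,"yaw":0,"gripper":1}]'
python3 - <<'E'
from h import *
need(W(-105,0,42),175.7)
d=grab('wrist','w1.png')
for p in [(-89,0,33),(-92,0,25),(-76,0,82),(-47,0,162),(-65,0,128)]: print(p,proj(d,W(*p))[0].round())
E
```

```text
time_s: 3.15
ee_pos: [453.6, -35.7, 242.8]
ee_rot: [180.0, -0.9, 175.7]
force: [-2.1, -0.6, -0.3]
gripper_width: 91.2
shift cm [-2.63 -0.17 20.04] yaw units 0.0 F [-2.1 -0.6 -0.3] t 3.15
(-89, 0, 33) [319. 214.]
(-92, 0, 25) [319. 210.]
(-76, 0, 82) [319. 242.]
(-47, 0, 162) [319. 316.]
(-65, 0, 128) [319. 274.]
```

View pics/w1.png

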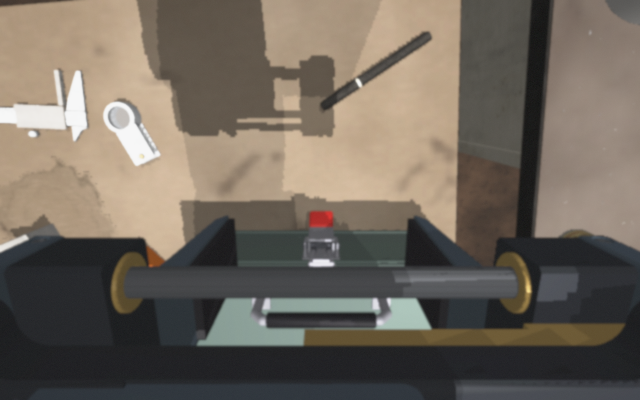

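The wrist view shows the red tab at (321,218) against a predicted (319,214), and the handle at (321,320) against (319,316). Both agree within about 2 mm. Descending in front of the latch.

```bash

python3 -m inch '[{"x":-0.3,"y":0,"z":4,"yaw":0,"gripper":1},{"x":-0.5,"y":0,"z":4,"yaw":0,"gripper":0.3},{"x":-0.5,"y":0,"z":4,"yaw":0,"gripper":0.3},{"x":0,"y":0,"z":3.5,"yaw":0,"gripper":0.3},{"x":0,"y":0,"z":2.5,"yaw":0,"gripper":0.3},{"x":0,"y":0,"z":1,"yaw":0,"gripper":0.3},{"x":0,"y":0,"z":0.5,"yaw":0,"gripper":0.3},{"x":0,"y":0,"z":0,"yaw":0,"gripper":0.3},{"x":0,"y":0,"z":0,"yaw":0,"gripper":0.3}]'
python3 -c "
from h import *
need(W(-105,0,42),175.7)"
```

```text
time_s: 3.95
ee_pos: [473.9, -37.5, 56.8]
ee_rot: [-180.0, 0.2, 175.7]
force: [0.2, 0.2, 0.4]
gripper_width: 59.1
shift cm [-0.26 -0.14  1.48] yaw units 0.0 F [0.2 0.2 0.4] t 3.95
```

```bash

python3 -m inch '[{"x":-0.1,"y":-0.05,"z":0.8,"yaw":0,"gripper":0.3},{"x":-0.1,"y":-0.05,"z":0.7,"yaw":0,"gripper":0.3},{"x":-0.2,"y":0,"z":0,"yaw":0,"gripper":0.3},{"x":-0.2,"y":0,"z":0,"yaw":0,"gripper":0.3},{"x":0,"y":0,"z":0,"yaw":0,"gripper":0.3}]'
python3 -m inch '[{"x":0,"y":0,"z":0,"yaw":0,"gripper":-1},{"x":0,"y":0,"z":0,"yaw":0,"gripper":-1},{"x":0,"y":0,"z":0,"yaw":0,"gripper":-1},{"x":0,"y":0,"z":0,"yaw":0,"gripper":-1},{"x":0,"y":0,"z":0,"yaw":0,"gripper":-1},{"x":0,"y":0,"z":0,"yaw":0,"gripper":-1},{"x":0,"y":0,"z":0,"yaw":0,"gripper":-1}]' 25
python3 -c "
from h import *
need(W(-105,0,42),175.7)"
```

```text
time_s: 4.37
ee_pos: [474.1, -38.4, 39.0]
ee_rot: [180.0, -0.5, 175.7]
force: [-8.3, 0.7, -0.8]
gripper_width: 59.2
time_s: 4.95
ee_pos: [473.5, -37.4, 38.8]
ee_rot: [179.9, -0.5, 175.6]
force: [-5.8, 5.8, -0.2]
gripper_width: 16.1
shift cm [-0.3  -0.14 -0.32] yaw units -0.01 F [-5.8  5.8 -0.2] t 4.95
```

Contact of 8 N at x and the jaws shut past the tab's 26 mm width. The gripper body meets the lid front before the pads reach the tab. New plan: grip the steel lever higher up with the body above the lid, break it over-centre, then regrip at the tab.

```bash

python3 -m inch '[{"x":0.6,"y":0,"z":0,"yaw":0,"gripper":0.2},{"x":0.6,"y":0,"z":0,"yaw":0,"gripper":0.2},{"x":0.3,"y":0,"z":0,"yaw":0,"gripper":0.2},{"x":0,"y":0,"z":0,"yaw":0,"gripper":0.2},{"x":0,"y":0,"z":0,"yaw":0,"gripper":0.2},{"x":0,"y":0,"z":0,"yaw":0,"gripper":0.2},{"x":0,"y":0,"z":0,"yaw":0,"gripper":0.2},{"x":0,"y":0,"z":-1.3,"yaw":0,"gripper":0.2},{"x":0,"y":0,"z":-1.3,"yaw":0,"gripper":0.2},{"x":0,"y":0,"z":-1.3,"yaw":0,"gripper":0.2},{"x":0,"y":0,"z":0,"yaw":0,"gripper":0.2}]'
python3 - <<'E'
from h import *
need(W(-94,0,74),175.7)
d=grab('top','t2.png');a=d['pixels'][180:240,190:280,::-1]
d=grab('side','s2.png');b=d['pixels'][120:220,260:380,::-1]
cv2.imwrite('pics/c2.png',np.vstack([cv2.resize(a,(600,300),interpolation=3),cv2.resize(b,(600,300),interpolation=3)]))
E
```

```text
time_s: 5.87
ee_pos: [464.6, -37.8, 80.9]
ee_rot: [-180.0, 0.3, 175.7]
force: [-0.3, -0.8, -0.1]
gripper_width: 54.6
shift cm [-2.29 -0.03  0.7 ] yaw units 0.0 F [-0.3 -0.8 -0.1] t 5.8667
```

View pics/c2.png

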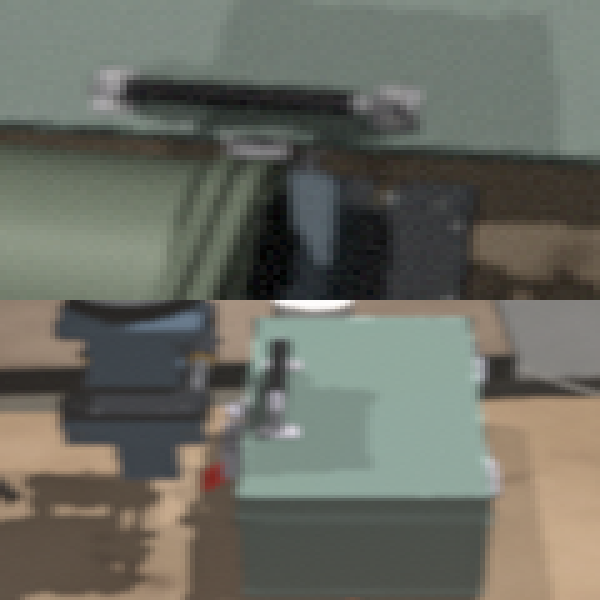

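The crops show the keeper sticking out about 12 mm from the lid front, which is what the body hit. The lever still hangs shut with the red tab at crop (212,478). Going in above the keeper.

```bash

python3 -m inch '[{"x":-0.8,"y":0,"z":0,"yaw":0,"gripper":0.2},{"x":-0.8,"y":0,"z":0,"yaw":0,"gripper":0.2},{"x":-0.7,"y":0,"z":0,"yaw":0,"gripper":0.2},{"x":0,"y":0,"z":0.3,"yaw":0,"gripper":0.2},{"x":0,"y":0,"z":0.3,"yaw":0,"gripper":0.2},{"x":0,"y":0,"z":0,"yaw":0,"gripper":0.2}]'
python3 -c "
from h import *
need(W(-94,0,74),175.7)"
```

```text
time_s: 6.47
ee_pos: [484.8, -39.2, 71.8]
ee_rot: [180.0, -0.1, 175.7]
force: [0.5, -0.1, 0.3]
gripper_width: 54.9
shift cm [-0.27 -0.05 -0.22] yaw units 0.0 F [ 0.5 -0.1  0.3] t 6.4667
```

```bash

python3 -m inch '[{"x":-0.2,"y":0,"z":0,"yaw":0,"gripper":-1},{"x":0,"y":0,"z":0,"yaw":0,"gripper":-1},{"x":0,"y":0,"z":0,"yaw":0,"gripper":-1},{"x":0,"y":0,"z":0,"yaw":0,"gripper":-1},{"x":0,"y":0,"z":0,"yaw":0,"gripper":-1},{"x":0,"y":0,"z":0,"yaw":0,"gripper":-1},{"x":0,"y":0,"z":0,"yaw":0,"gripper":-1}]' 35
```

```text
time_s: 7.05
ee_pos: [487.6, -38.2, 73.1]
ee_rot: [179.9, 0.0, 175.7]
force: [1.1, 5.5, 0.5]
gripper_width: 24.7
```

```bash

python3 -m inch '[{"x":0.4,"y":0,"z":-0.1,"yaw":0,"gripper":-1},{"x":0.4,"y":0,"z":-0.2,"yaw":0,"gripper":-1},{"x":0.4,"y":0,"z":-0.3,"yaw":0,"gripper":-1},{"x":0.3,"y":0,"z":-0.4,"yaw":0,"gripper":-1},{"x":0.3,"y":0,"z":-0.4,"yaw":0,"gripper":-1},{"x":0,"y":0,"z":0,"yaw":0,"gripper":-1},{"x":0,"y":0,"z":0,"yaw":0,"gripper":-1}]'
python3 - <<'E'
from h import *
d=grab('side','s3.png');b=d['pixels'][120:220,260:380,::-1]
cv2.imwrite('pics/c3.png',cv2.resize(b,(600,500),interpolation=3))
E
```

```text
time_s: 7.63
ee_pos: [469.8, -38.2, 87.5]
ee_rot: [180.0, 0.1, 175.7]
force: [-0.1, 0.1, -0.9]
gripper_width: 0.3
```

View pics/c3.png

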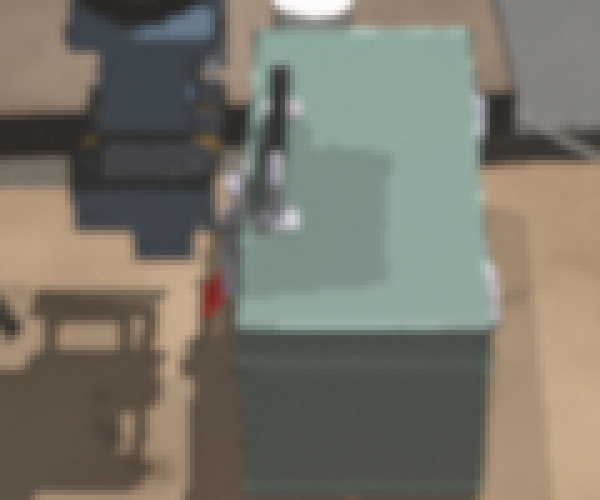

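Slipped: the jaws are shut at 0.3 mm and the lever is still flat. Retry further in, lower and at 60 N.

```bash

python3 -m inch '[{"x":0.3,"y":0,"z":-0.2,"yaw":0,"gripper":0},{"x":0,"y":0,"z":0,"yaw":0,"gripper":0},{"x":0,"y":0,"z":0,"yaw":0,"gripper":0},{"x":0,"y":0,"z":0,"yaw":0,"gripper":0},{"x":0,"y":0,"z":0,"yaw":0,"gripper":0},{"x":-0.8,"y":0,"z":0.7,"yaw":0,"gripper":0},{"x":-0.8,"y":0,"z":0.7,"yaw":0,"gripper":0},{"x":-0.8,"y":0,"z":0.3,"yaw":0,"gripper":0},{"x":0,"y":0,"z":0,"yaw":0,"gripper":0},{"x":0,"y":0,"z":0,"yaw":0,"gripper":0}]' 60
python3 -c "
from h import *
need(W(-90,0,70.5),175.7)"
```

```text
time_s: 8.52
ee_pos: [491.9, -39.8, 71.4]
ee_rot: [180.0, 0.0, 175.7]
force: [1.4, -0.3, -0.3]
gripper_width: 45.8
shift cm [ 0.04 -0.04  0.09] yaw units 0.0 F [ 1.4 -0.3 -0.3] t 8.5167
```

```bash

python3 -m inch '[{"x":-0.3,"y":0,"z":0.1,"yaw":0,"gripper":0},{"x":-0.1,"y":0,"z":0.1,"yaw":0,"gripper":0},{"x":0,"y":0,"z":0,"yaw":0,"gripper":0}]'
python3 -m inch '[{"x":0,"y":0,"z":0,"yaw":0,"gripper":-1},{"x":0,"y":0,"z":0,"yaw":0,"gripper":-1},{"x":0,"y":0,"z":0,"yaw":0,"gripper":-1},{"x":0,"y":0,"z":0,"yaw":0,"gripper":-1},{"x":0,"y":0,"z":0,"yaw":0,"gripper":-1}]'
python3 -m inch '[{"x":0.2,"y":0,"z":0,"yaw":0,"gripper":-1},{"x":0.2,"y":0,"z":-0.1,"yaw":0,"gripper":-1},{"x":0.2,"y":0,"z":-0.1,"yaw":0,"gripper":-1},{"x":0,"y":0,"z":0,"yaw":0,"gripper":-1}]'
python3 -c "
from h import *
need(W(-90,0,70.5),175.7)"
```

```text
time_s: 8.77
ee_pos: [495.1, -40.0, 71.3]
ee_rot: [180.0, 0.1, 175.7]
force: [-5.1, 0.6, 13.0]
gripper_width: 45.7
time_s: 9.18
ee_pos: [495.3, -38.7, 71.2]
ee_rot: [179.9, 0.1, 175.7]
force: [-4.4, 6.7, 13.6]
gripper_width: 32.1
time_s: 9.52
ee_pos: [495.3, -38.7, 71.2]
ee_rot: [179.9, 0.8, 175.7]
force: [16.8, 5.5, -17.5]
gripper_width: 31.6
shift cm [ 0.37 -0.17  0.07] yaw units -0.01 F [ 16.8   5.5 -17.5] t 9.5167
```

The jaws gripped the 32 mm wide pivot bracket (16.8 N). Release, back out 4 mm and regrip the lever only.

```bash

python3 -m inch '[{"x":-0.3,"y":0,"z":0,"yaw":0,"gripper":0},{"x":0,"y":0,"z":0,"yaw":0,"gripper":0},{"x":0,"y":0,"z":0,"yaw":0,"gripper":0},{"x":0,"y":0,"z":0,"yaw":0,"gripper":0},{"x":0.2,"y":0,"z":0,"yaw":0,"gripper":0},{"x":0,"y":0,"z":0,"yaw":0,"gripper":0}]'
python3 -c "
from h import *
need(W(-91.5,0,71.5),175.7)"
```

```text
time_s: 10.02
ee_pos: [488.7, -39.6, 71.8]
ee_rot: [180.0, -0.1, 175.7]
force: [0.4, -0.1, 0.5]
gripper_width: 45.7
shift cm [-0.13 -0.03  0.03] yaw units 0.0 F [ 0.4 -0.1  0.5] t 10.0167
```

```bash

python3 -m inch '[{"x":-0.15,"y":0,"z":0,"yaw":0,"gripper":-1},{"x":0,"y":0,"z":0,"yaw":0,"gripper":-1},{"x":0,"y":0,"z":0,"yaw":0,"gripper":-1},{"x":0,"y":0,"z":0,"yaw":0,"gripper":-1},{"x":0,"y":0,"z":0,"yaw":0,"gripper":-1},{"x":0,"y":0,"z":0,"yaw":0,"gripper":-1},{"x":0,"y":0,"z":0,"yaw":0,"gripper":-1}]' 60
python3 -m inch '[{"x":0.1,"y":0,"z":0,"yaw":0,"gripper":-1},{"x":0.2,"y":0,"z":0,"yaw":0,"gripper":-1},{"x":0.2,"y":0,"z":-0.1,"yaw":0,"gripper":-1},{"x":0,"y":0,"z":0,"yaw":0,"gripper":-1}]'
```

```text
time_s: 10.6
ee_pos: [491.3, -38.4, 72.0]
ee_rot: [179.9, 0.0, 175.7]
force: [1.0, 6.2, 0.3]
gripper_width: 30.6
time_s: 10.93
ee_pos: [491.2, -38.4, 72.1]
ee_rot: [179.9, 0.6, 175.7]
force: [15.1, 4.9, -20.6]
gripper_width: 30.6
```

```bash

python3 -m inch '[{"x":-0.3,"y":0,"z":0,"yaw":0,"gripper":0},{"x":0,"y":0.1,"z":0.1,"yaw":0,"gripper":0},{"x":0,"y":0,"z":0,"yaw":0,"gripper":0},{"x":0.2,"y":0,"z":0,"yaw":0,"gripper":0},{"x":0.1,"y":0,"z":0,"yaw":0,"gripper":0},{"x":0,"y":0,"z":0,"yaw":0,"gripper":0}]' 60
python3 -c "
from h import *
need(W(-93.5,0,71.5),175.7)"
```

```text
time_s: 11.43
ee_pos: [485.5, -38.4, 72.1]
ee_rot: [180.0, -0.0, 175.7]
force: [0.1, -0.2, 0.4]
gripper_width: 46.0
shift cm [-0.26 -0.13  0.06] yaw units 0.0 F [ 0.1 -0.2  0.4] t 11.4333
```

```bash

python3 -m inch '[{"x":-0.25,"y":0,"z":0.1,"yaw":0,"gripper":-1},{"x":0,"y":0,"z":0,"yaw":0,"gripper":-1},{"x":0,"y":0,"z":0,"yaw":0,"gripper":-1},{"x":0,"y":0,"z":0,"yaw":0,"gripper":-1},{"x":0,"y":0,"z":0,"yaw":0,"gripper":-1},{"x":0,"y":0,"z":0,"yaw":0,"gripper":-1},{"x":0,"y":0,"z":0,"yaw":0,"gripper":-1}]' 60
python3 -m inch '[{"x":0.1,"y":0,"z":0,"yaw":0,"gripper":-1},{"x":0.2,"y":0,"z":0,"yaw":0,"gripper":-1},{"x":0.2,"y":0,"z":-0.1,"yaw":0,"gripper":-1},{"x":0,"y":0,"z":0,"yaw":0,"gripper":-1}]'
```

```text
time_s: 12.02
ee_pos: [488.2, -38.2, 71.3]
ee_rot: [180.0, -0.0, 175.7]
force: [-3.5, 2.1, 5.7]
gripper_width: 24.4
time_s: 12.35
ee_pos: [488.1, -38.2, 71.3]
ee_rot: [180.0, 0.6, 175.7]
force: [14.0, 2.7, -16.2]
gripper_width: 24.3
```

```bash

python3 -m inch '[{"x":0.2,"y":0,"z":0.1,"yaw":0,"gripper":-1},{"x":0.2,"y":0,"z":0,"yaw":0,"gripper":-1},{"x":0,"y":0,"z":0,"yaw":0,"gripper":-1}]'
python3 -m inch '[{"x":0.2,"y":0,"z":0,"yaw":0,"gripper":-1},{"x":0.2,"y":0,"z":0,"yaw":0,"gripper":-1},{"x":0,"y":0,"z":0,"yaw":0,"gripper":-1}]'
```

```text
time_s: 12.6
ee_pos: [488.1, -38.2, 71.1]
ee_rot: [180.0, 1.0, 175.7]
force: [21.0, 0.8, -18.3]
gripper_width: 23.9
time_s: 12.85
ee_pos: [488.0, -38.1, 71.1]
ee_rot: [180.0, 1.5, 175.6]
force: [29.8, 0.8, -27.2]
gripper_width: 24.3
```

30 N of pull moves nothing: at 60 N the pads lock the lever against rotating between them. Ease the grip so that it can pivot, and pull again.

```bash

python3 -m inch '[{"x":-0.4,"y":0,"z":0,"yaw":0,"gripper":-1},{"x":-0.2,"y":0,"z":0,"yaw":0,"gripper":-1},{"x":0,"y":0,"z":0,"yaw":0,"gripper":-1},{"x":0,"y":0,"z":0,"yaw":0,"gripper":-1}]' 22
python3 -m inch '[{"x":0.15,"y":0,"z":0,"yaw":0,"gripper":-1},{"x":0.15,"y":0,"z":0,"yaw":0,"gripper":-1},{"x":0.15,"y":0,"z":0,"yaw":0,"gripper":-1}]'
python3 -m inch '[{"x":0.15,"y":0,"z":-0.05,"yaw":0,"gripper":-1},{"x":0.15,"y":0,"z":-0.05,"yaw":0,"gripper":-1},{"x":0.15,"y":0,"z":-0.05,"yaw":0,"gripper":-1}]'
```

```text
time_s: 13.18
ee_pos: [480.6, -38.0, 70.5]
ee_rot: [-180.0, -0.1, 175.7]
force: [-0.3, 0.3, -0.3]
gripper_width: 0.3
time_s: 13.43
ee_pos: [476.5, -37.6, 70.9]
ee_rot: [180.0, -0.0, 175.7]
force: [-0.3, -0.2, 0.4]
gripper_width: 0.5
time_s: 13.68
ee_pos: [472.4, -37.3, 72.5]
ee_rot: [180.0, 0.0, 175.7]
force: [-0.2, 0.4, -0.0]
gripper_width: 0.1
```

```bash
python3 - <<'E'
from h import *
d=load('s3.png')
for z in (90,100,110,120,128): print(z,[((proj(d,W(x,0,z))[0]-[260,120])*5).round() .tolist()for x in(-65,-72,-78,-84)])
print('tab',((proj(d,W(-89,0,33))[0]-[260,120])*5).round(),'piv',((proj(d,W(-76,0,82))[0]-[260,120])*5).round())
# gripper: TCP was 469.8,-38.2,87.5
for p in [(469.8,-38.2,65.5),(469.8,-38.2,87.5)]: print('tip/tcp',((proj(d,p)[0]-[260,120])*5).round())
for y in(-89,0,89):
  for x in(-38,38): print(y,x,((proj(d,(469.8+x,-38.2+y,145))[0]-[260,120])*5).round())
cv2.imwrite('pics/c4.png',np.vstack([cv2.resize(load('w1.png')['pixels'][190:280,260:380,::-1],(720,540),interpolation=3)]))
E
```

```text
90 [[242.0, 218.0], [230.0, 218.0], [220.0, 218.0], [209.0, 218.0]]
100 [[242.0, 204.0], [229.0, 204.0], [219.0, 204.0], [208.0, 204.0]]
110 [[241.0, 190.0], [229.0, 190.0], [218.0, 190.0], [208.0, 190.0]]
120 [[241.0, 176.0], [228.0, 176.0], [217.0, 176.0], [207.0, 176.0]]
128 [[240.0, 164.0], [228.0, 164.0], [217.0, 164.0], [206.0, 164.0]]
tab [205. 295.] piv [224. 229.]
tip/tcp [163. 251.]
tip/tcp [161. 221.]
-89 -38 [ 83. 241.]
-89 38 [228. 234.]
0 -38 [ 86. 142.]
0 38 [223. 136.]
89 -38 [89. 53.]
89 38 [219.  47.]
```

View pics/c4.png

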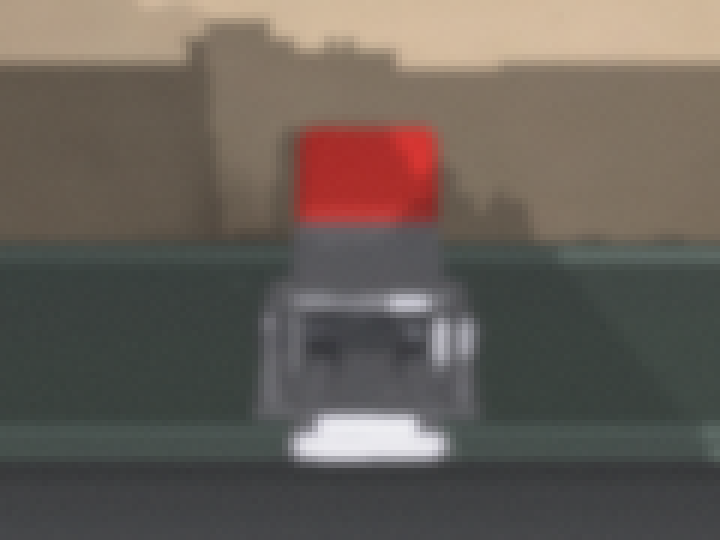

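The crop shows the red tab, the lever above it, and a wider fixed bracket with the bail around the lever top; the keeper is the white piece at the lid edge. To get less twist lock, I'll catch only the lower, outer part of the lever, using a smaller patch further from the pivot.

```bash

python3 -m inch '[{"x":0.2,"y":0,"z":-0.2,"yaw":0,"gripper":0},{"x":0,"y":0,"z":0,"yaw":0,"gripper":0},{"x":0,"y":0,"z":0,"yaw":0,"gripper":0},{"x":0,"y":0,"z":0,"yaw":0,"gripper":0},{"x":-0.5,"y":0,"z":0,"yaw":0,"gripper":0},{"x":-0.5,"y":0,"z":0,"yaw":0,"gripper":0},{"x":-0.4,"y":0,"z":0.2,"yaw":0,"gripper":0},{"x":0,"y":0,"z":0.2,"yaw":0,"gripper":0},{"x":0,"y":0,"z":0,"yaw":0,"gripper":0}]'
python3 -c "
from h import *
need(W(-97,1.5,71),175.7)"
```

```text
time_s: 14.43
ee_pos: [486.8, -38.4, 71.2]
ee_rot: [-180.0, 0.2, 175.7]
force: [1.5, 0.4, 3.6]
gripper_width: 45.7
shift cm [0.22 0.01 0.02] yaw units 0.0 F [1.5 0.4 3.6] t 14.4333
```

```bash

python3 -m inch '[{"x":0.2,"y":0,"z":0,"yaw":0,"gripper":-1},{"x":0,"y":0,"z":0,"yaw":0,"gripper":-1},{"x":0,"y":0,"z":0,"yaw":0,"gripper":-1},{"x":0,"y":0,"z":0,"yaw":0,"gripper":-1},{"x":0,"y":0,"z":0,"yaw":0,"gripper":-1},{"x":0,"y":0,"z":0,"yaw":0,"gripper":-1},{"x":0,"y":0,"z":0,"yaw":0,"gripper":-1}]' 60
python3 -m inch '[{"x":0.3,"y":0,"z":0,"yaw":0,"gripper":-1},{"x":0.3,"y":0,"z":0,"yaw":0,"gripper":-1},{"x":0.3,"y":0,"z":0,"yaw":0,"gripper":-1}]'
python3 -m inch '[{"x":0.3,"y":0,"z":-0.1,"yaw":0,"gripper":-1},{"x":0.3,"y":0,"z":-0.1,"yaw":0,"gripper":-1}]'
```

```text
time_s: 15.02
ee_pos: [482.4, -38.0, 70.2]
ee_rot: [180.0, -0.0, 175.7]
force: [0.1, 0.4, 0.4]
gripper_width: 2.0
time_s: 15.27
ee_pos: [473.2, -37.3, 70.3]
ee_rot: [180.0, -0.0, 175.7]
force: [0.4, 0.3, -0.4]
gripper_width: 0.6
time_s: 15.43
ee_pos: [467.2, -36.9, 72.5]
ee_rot: [180.0, -0.0, 175.7]
force: [0.3, -0.3, -0.9]
gripper_width: 0.3
```

Finding: the lever's outer face lies at world x≈500, about 3 mm further in than assumed. Next test: is there a height where the body clears the keeper top but the pads still reach the tab (x≈479, lowering until contact)?

```bash

python3 -m inch '[{"x":0,"y":0,"z":0,"yaw":0,"gripper":0},{"x":0,"y":0,"z":0,"yaw":0,"gripper":0},{"x":0,"y":0,"z":0,"yaw":0,"gripper":0},{"x":0,"y":0,"z":0,"yaw":0,"gripper":0},{"x":-0.6,"y":0,"z":0,"yaw":0,"gripper":0},{"x":-0.6,"y":0,"z":0.2,"yaw":0,"gripper":0},{"x":0,"y":0,"z":0.3,"yaw":0,"gripper":0},{"x":0,"y":0,"z":0,"yaw":0,"gripper":0}]'
python3 -m inch '[{"x":0,"y":0,"z":0.4,"yaw":0,"gripper":0},{"x":0,"y":0,"z":0,"yaw":0,"gripper":0}]'
python3 -m inch '[{"x":0,"y":0,"z":0.4,"yaw":0,"gripper":0},{"x":0,"y":0,"z":0,"yaw":0,"gripper":0}]'

```

```text
time_s: 16.1
ee_pos: [479.9, -37.9, 66.8]
ee_rot: [180.0, -0.1, 175.7]
force: [-0.2, 0.1, -0.6]
gripper_width: 45.7
time_s: 16.27
ee_pos: [479.1, -37.8, 62.7]
ee_rot: [180.0, -0.1, 175.7]
force: [1.0, -1.1, -0.0]
gripper_width: 45.2
time_s: 16.43
ee_pos: [479.2, -37.8, 58.8]
ee_rot: [180.0, -0.1, 175.7]
force: [-0.4, -0.1, -0.0]
gripper_width: 45.4
```

```bash

python3 -m inch '[{"x":0,"y":0,"z":0.4,"yaw":0,"gripper":0},{"x":0,"y":0,"z":0,"yaw":0,"gripper":0}]'
python3 -m inch '[{"x":0,"y":0,"z":0.4,"yaw":0,"gripper":0},{"x":0,"y":0,"z":0,"yaw":0,"gripper":0}]'
python3 -m inch '[{"x":0,"y":0,"z":0.3,"yaw":0,"gripper":0},{"x":0,"y":0,"z":0,"yaw":0,"gripper":0}]'

```

```text
time_s: 16.6
ee_pos: [479.3, -37.8, 54.9]
ee_rot: [180.0, -0.1, 175.7]
force: [0.2, 0.3, -1.1]
gripper_width: 45.4
time_s: 16.77
ee_pos: [479.6, -37.8, 51.0]
ee_rot: [180.0, -0.0, 175.7]
force: [-0.2, 0.5, 0.9]
gripper_width: 45.9
time_s: 16.93
ee_pos: [479.9, -37.9, 50.4]
ee_rot: [180.0, 0.1, 175.7]
force: [-7.1, 0.3, 18.2]
gripper_width: 46.0
```

Contact only at z=50.4, where the body rests on the keeper. So z≈52.5 works with the tips at 30, well down the tab. Edging in and gripping.

```bash

python3 -m inch '[{"x":0,"y":0,"z":-0.4,"yaw":0,"gripper":0},{"x":-0.3,"y":0,"z":0,"yaw":0,"gripper":0},{"x":0,"y":0,"z":0,"yaw":0,"gripper":0}]'
python3 -m inch '[{"x":0,"y":0,"z":0,"yaw":0,"gripper":-1},{"x":0,"y":0,"z":0,"yaw":0,"gripper":-1},{"x":0,"y":0,"z":0,"yaw":0,"gripper":-1},{"x":0,"y":0,"z":0,"yaw":0,"gripper":-1},{"x":0,"y":0,"z":0,"yaw":0,"gripper":-1},{"x":0,"y":0,"z":0,"yaw":0,"gripper":-1}]' 30
```

```text
time_s: 17.18
ee_pos: [481.2, -37.9, 52.4]
ee_rot: [180.0, -0.2, 175.7]
force: [-4.4, 0.4, 3.3]
gripper_width: 46.0
time_s: 17.68
ee_pos: [481.2, -37.7, 51.7]
ee_rot: [180.0, -0.2, 175.7]
force: [-4.8, 0.3, 0.3]
gripper_width: 24.9
```

```bash

python3 -m inch '[{"x":0.4,"y":0,"z":-0.15,"yaw":0,"gripper":-1},{"x":0.4,"y":0,"z":-0.2,"yaw":0,"gripper":-1},{"x":0.4,"y":0,"z":-0.2,"yaw":0,"gripper":-1}]' 40
python3 -m inch '[{"x":0.4,"y":0,"z":-0.25,"yaw":0,"gripper":-1},{"x":0.35,"y":0,"z":-0.3,"yaw":0,"gripper":-1},{"x":0.3,"y":0,"z":-0.3,"yaw":0,"gripper":-1}]'
```

```text
time_s: 17.93
ee_pos: [469.6, -36.8, 57.0]
ee_rot: [180.0, -0.1, 175.7]
force: [-0.4, 2.1, -8.4]
gripper_width: 24.3
time_s: 18.18
ee_pos: [458.8, -36.1, 66.5]
ee_rot: [180.0, -0.1, 175.7]
force: [-2.4, 2.6, -6.4]
gripper_width: 24.4
```

Holding and moving; the lever is at about 0.6 rad. Continuing the arc.

```bash

python3 -m inch '[{"x":0.21,"y":0,"z":-0.49,"yaw":0,"gripper":-1},{"x":0.25,"y":0,"z":-0.49,"yaw":0,"gripper":-1},{"x":0.18,"y":0,"z":-0.5,"yaw":0,"gripper":-1},{"x":0.12,"y":0,"z":-0.53,"yaw":0,"gripper":-1},{"x":0.05,"y":0,"z":-0.54,"yaw":0,"gripper":-1}]'
python3 -m inch '[{"x":-0.02,"y":0,"z":-0.55,"yaw":0,"gripper":-1},{"x":-0.08,"y":0,"z":-0.54,"yaw":0,"gripper":-1},{"x":-0.14,"y":0,"z":-0.52,"yaw":0,"gripper":-1},{"x":-0.21,"y":0,"z":-0.5,"yaw":0,"gripper":-1},{"x":-0.27,"y":0,"z":-0.47,"yaw":0,"gripper":-1},{"x":-0.32,"y":0,"z":-0.44,"yaw":0,"gripper":-1},{"x":-0.38,"y":0,"z":-0.4,"yaw":0,"gripper":-1},{"x":0,"y":0,"z":0,"yaw":0,"gripper":-1}]'
```

```text
time_s: 18.6
ee_pos: [448.5, -35.3, 91.7]
ee_rot: [180.0, -0.4, 175.7]
force: [-7.5, 2.2, -6.5]
gripper_width: 24.0
time_s: 19.27
ee_pos: [454.8, -35.8, 125.4]
ee_rot: [180.0, -1.5, 175.7]
force: [-23.9, 3.4, 8.1]
gripper_width: 22.3
```

```bash

python3 -m inch '[{"x":0.5,"y":0,"z":0,"yaw":0,"gripper":0},{"x":0.3,"y":0,"z":0,"yaw":0,"gripper":0},{"x":0,"y":0,"z":0,"yaw":0,"gripper":0},{"x":0,"y":0,"z":0,"yaw":0,"gripper":0},{"x":0,"y":0,"z":0,"yaw":0,"gripper":0},{"x":3,"y":0,"z":0,"yaw":0,"gripper":0},{"x":3,"y":0,"z":-3,"yaw":0,"gripper":0},{"x":0,"y":0,"z":-3,"yaw":0,"gripper":0},{"x":0,"y":0,"z":-3,"yaw":0,"gripper":0}]'
python3 - <<'E'
from h import *
d=grab('side','s4.png');b=d['pixels'][100:220,240:380,::-1]
cv2.imwrite('pics/c5.png',cv2.resize(b,(700,600),interpolation=3))
for th in(1.4,1.7,2.0,2.3):
    p=th+np.radians(14.9); print(th,((proj(d,W(-73-51*np.sin(p),0,82-51*np.cos(p)))[0]-[240,100])*5).round())
E
```

```text
time_s: 20.02
ee_pos: [397.9, -31.8, 216.7]
ee_rot: [-180.0, -0.0, 175.7]
force: [1.2, -0.7, -0.1]
gripper_width: 45.3
1.4 [240. 323.]
1.7 [245. 302.]
2.0 [257. 284.]
2.3 [276. 269.]
```

View pics/c5.png

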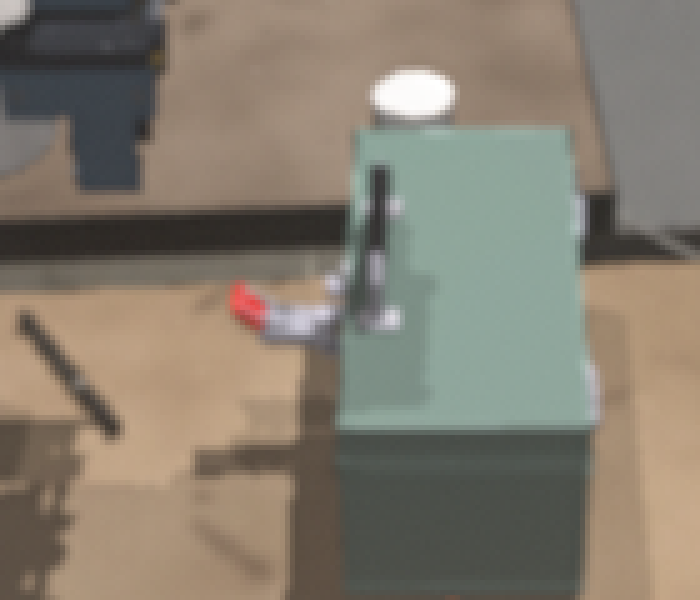

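The side crop puts the red tab at (250,305), which is the 1.7 rad prediction (245,302). That is too marginal, so I'll regrip at the tab and swing it further.

```bash

python3 -m inch '[{"x":-2,"y":0,"z":3.2,"yaw":0,"gripper":0},{"x":0,"y":0,"z":3.2,"yaw":0,"gripper":0},{"x":0,"y":0,"z":3.2,"yaw":0,"gripper":0},{"x":-1.5,"y":0,"z":1.5,"yaw":0,"gripper":0},{"x":-1.5,"y":0,"z":0,"yaw":0,"gripper":0},{"x":-1.5,"y":0,"z":0,"yaw":0,"gripper":0},{"x":0,"y":0,"z":0,"yaw":0,"gripper":0}]'
python3 -m inch '[{"x":0,"y":0,"z":0,"yaw":0,"gripper":-1},{"x":0,"y":0,"z":0,"yaw":0,"gripper":-1},{"x":0,"y":0,"z":0,"yaw":0,"gripper":-1},{"x":0,"y":0,"z":0,"yaw":0,"gripper":-1},{"x":0,"y":0,"z":0,"yaw":0,"gripper":-1},{"x":0,"y":0,"z":0,"yaw":0,"gripper":-1}]' 20
```

```text
time_s: 20.65
ee_pos: [467.9, -37.1, 104.6]
ee_rot: [-180.0, 0.3, 175.7]
force: [0.3, 0.1, -0.1]
gripper_width: 45.1
time_s: 21.15
ee_pos: [463.1, -36.4, 104.7]
ee_rot: [180.0, -0.0, 175.7]
force: [-1.3, 1.8, 0.6]
gripper_width: 25.8
```

```bash

python3 -m inch '[{"x":-0.29,"y":0,"z":-0.6,"yaw":0,"gripper":-1},{"x":-0.38,"y":0,"z":-0.56,"yaw":0,"gripper":-1},{"x":-0.45,"y":0,"z":-0.5,"yaw":0,"gripper":-1},{"x":-0.5,"y":0,"z":-0.48,"yaw":0,"gripper":-1},{"x":0,"y":0,"z":0,"yaw":0,"gripper":-1}]'
python3 -m inch '[{"x":0,"y":0,"z":0,"yaw":0,"gripper":0},{"x":0,"y":0,"z":0,"yaw":0,"gripper":0},{"x":0,"y":0,"z":0,"yaw":0,"gripper":0},{"x":0,"y":0,"z":0,"yaw":0,"gripper":0},{"x":1.5,"y":0,"z":0,"yaw":0,"gripper":0},{"x":3,"y":0,"z":0,"yaw":0,"gripper":0},{"x":1,"y":0,"z":-3.5,"yaw":0,"gripper":0},{"x":0,"y":0,"z":-4,"yaw":0,"gripper":0},{"x":0,"y":0,"z":-4,"yaw":0,"gripper":0}]'
python3 - <<'E'
from h import *
d=grab('side','s5.png');b=d['pixels'][100:220,240:380]
r=b.astype(int); m=(r[:,:,0]>120)&(r[:,:,1]<90)&(r[:,:,2]<90)
v,u=np.nonzero(m); print('red px n',len(u),u.mean()*5,v.mean()*5)
need(W(-47,0,230),85.7)
E
```

```text
time_s: 21.57
ee_pos: [480.0, -37.6, 127.0]
ee_rot: [180.0, -0.1, 175.7]
force: [-4.8, 3.0, 2.9]
gripper_width: 25.9
time_s: 22.32
ee_pos: [423.8, -33.8, 241.9]
ee_rot: [-180.0, -0.1, 175.7]
force: [1.3, -0.0, 0.7]
gripper_width: 45.8
red px n 28 267.67857142857144 268.2142857142857
shift cm [-10.54  -0.11   2.2 ] yaw units 18.0 F [ 3.7 -0.2  5.9] t 22.3667
```

The red tab is now at (268,268), so the lever is at about 2.2 rad. Next: turn 90° for the lid handle.

```bash

python3 -m inch '[{"x":0,"y":0,"z":0,"yaw":1,"gripper":0},{"x":0,"y":0,"z":0,"yaw":1,"gripper":0},{"x":0,"y":0,"z":0,"yaw":1,"gripper":0},{"x":0,"y":0,"z":0,"yaw":1,"gripper":0},{"x":0,"y":0,"z":0,"yaw":1,"gripper":0},{"x":0,"y":0,"z":0,"yaw":1,"gripper":0},{"x":0,"y":0,"z":0,"yaw":1,"gripper":0},{"x":0,"y":0,"z":0,"yaw":1,"gripper":0},{"x":0,"y":0,"z":0,"yaw":1,"gripper":0},{"x":0,"y":0,"z":0,"yaw":1,"gripper":0},{"x":0,"y":0,"z":0,"yaw":1,"gripper":0},{"x":0,"y":0,"z":0,"yaw":1,"gripper":0}]'
python3 -m inch '[{"x":0,"y":0,"z":0,"yaw":1,"gripper":0},{"x":0,"y":0,"z":0,"yaw":1,"gripper":0},{"x":0,"y":0,"z":0,"yaw":1,"gripper":0},{"x":0,"y":0,"z":0,"yaw":1,"gripper":0},{"x":0,"y":0,"z":0,"yaw":1,"gripper":0},{"x":0,"y":0,"z":0,"yaw":1,"gripper":0},{"x":0,"y":0,"z":0,"yaw":0,"gripper":0}]'
python3 -c "
from h import *
need((536,-45,230),85.7)"
```

```text
time_s: 23.37
ee_pos: [425.5, -34.0, 241.2]
ee_rot: [180.0, 0.0, 115.5]
force: [-0.4, -0.4, 0.6]
gripper_width: 45.7
time_s: 23.95
ee_pos: [425.5, -34.0, 241.2]
ee_rot: [179.9, 0.0, 85.6]
force: [0.3, 0.9, -0.2]
gripper_width: 45.5
shift cm [-0.26 11.1   1.13] yaw units -0.01 F [ 0.3  0.9 -0.2] t 23.95
```

```bash

python3 -m inch '[{"x":-0.1,"y":3.7,"z":0,"yaw":0,"gripper":0.2},{"x":-0.1,"y":3.7,"z":0,"yaw":0,"gripper":0.2},{"x":-0.1,"y":3.7,"z":0,"yaw":0,"gripper":0.2},{"x":0,"y":0,"z":3,"yaw":0,"gripper":0.2},{"x":0,"y":0,"z":3,"yaw":0,"gripper":0.2},{"x":0,"y":0,"z":1.5,"yaw":0,"gripper":0.2},{"x":0,"y":0,"z":0,"yaw":0,"gripper":0.2}]'
python3 -m inch '[{"x":0,"y":0,"z":0,"yaw":0,"gripper":-1},{"x":0,"y":0,"z":0,"yaw":0,"gripper":-1},{"x":0,"y":0,"z":0,"yaw":0,"gripper":-1},{"x":0,"y":0,"z":0,"yaw":0,"gripper":-1},{"x":0,"y":0,"z":0,"yaw":0,"gripper":-1},{"x":0,"y":0,"z":0,"yaw":0,"gripper":-1},{"x":0,"y":0,"z":0,"yaw":0,"gripper":-1},{"x":0,"y":0,"z":0,"yaw":0,"gripper":-1}]' 20
python3 -c "
from h import *
need(W(-47,0,165),85.7)"
```

```text
time_s: 24.53
ee_pos: [533.6, -45.0, 162.2]
ee_rot: [-179.6, -0.0, 85.8]
force: [-0.3, 0.1, 0.5]
gripper_width: 54.6
time_s: 25.2
ee_pos: [537.3, -45.2, 166.6]
ee_rot: [179.8, -0.0, 85.7]
force: [5.1, -0.1, 0.6]
gripper_width: 11.8
shift cm [ 0.16 -0.31  0.16] yaw units 0.0 F [ 5.1 -0.1  0.6] t 25.2
```

```bash

python3 -m inch '[{"x":0,"y":0.46,"z":-0.77,"yaw":0,"gripper":-1},{"x":0,"y":0.51,"z":-0.73,"yaw":0,"gripper":-1},{"x":0,"y":0.56,"z":-0.7,"yaw":0,"gripper":-1},{"x":0,"y":0.61,"z":-0.65,"yaw":0,"gripper":-1}]' 30
python3 -m inch '[{"x":0,"y":0.65,"z":-0.61,"yaw":0,"gripper":-1},{"x":0,"y":0.7,"z":-0.56,"yaw":0,"gripper":-1},{"x":0,"y":0.73,"z":-0.52,"yaw":0,"gripper":-1},{"x":0,"y":0.76,"z":-0.46,"yaw":0,"gripper":-1},{"x":0,"y":0.8,"z":-0.4,"yaw":0,"gripper":-1}]'
```

```text
time_s: 25.53
ee_pos: [556.2, -46.6, 193.8]
ee_rot: [-179.8, -0.0, 85.7]
force: [1.7, 0.5, -7.7]
gripper_width: 11.0
time_s: 25.95
ee_pos: [591.0, -49.2, 221.8]
ee_rot: [-179.6, 0.0, 85.7]
force: [-8.3, -0.2, 5.4]
gripper_width: 11.2
```

```bash

python3 -m inch '[{"x":0,"y":0.82,"z":-0.35,"yaw":0,"gripper":-1},{"x":0,"y":0.85,"z":-0.29,"yaw":0,"gripper":-1},{"x":0,"y":0.86,"z":-0.23,"yaw":0,"gripper":-1},{"x":0,"y":0.88,"z":-0.17,"yaw":0,"gripper":-1},{"x":0,"y":0.88,"z":-0.11,"yaw":0,"gripper":-1},{"x":0,"y":0.9,"z":-0.05,"yaw":0,"gripper":-1}]'
python3 -m inch '[{"x":0,"y":0.89,"z":0.02,"yaw":0,"gripper":-1},{"x":0,"y":0.89,"z":0.08,"yaw":0,"gripper":-1},{"x":0,"y":0.88,"z":0.14,"yaw":0,"gripper":-1},{"x":0,"y":0.87,"z":0.2,"yaw":0,"gripper":-1},{"x":0,"y":0.86,"z":0.26,"yaw":0,"gripper":-1},{"x":0,"y":0.83,"z":0.32,"yaw":0,"gripper":-1},{"x":0,"y":0.81,"z":0.37,"yaw":0,"gripper":-1},{"x":0,"y":0.4,"z":0.2,"yaw":0,"gripper":-1},{"x":0,"y":0,"z":0,"yaw":0,"gripper":-1}]'
```

```text
time_s: 26.45
ee_pos: [645.2, -53.5, 234.3]
ee_rot: [180.0, 0.0, 85.7]
force: [-3.9, 0.3, 2.8]
gripper_width: 11.1
time_s: 27.2
ee_pos: [710.9, -58.4, 215.0]
ee_rot: [179.9, 0.0, 85.7]
force: [2.3, -2.8, 2.5]
gripper_width: 11.2
```

```bash

python3 -m inch '[{"x":0,"y":0.3,"z":0.2,"yaw":0,"gripper":-1},{"x":0,"y":0.3,"z":0.15,"yaw":0,"gripper":-1},{"x":0,"y":0,"z":0,"yaw":0,"gripper":-1},{"x":0,"y":0,"z":0,"yaw":0,"gripper":-0.45},{"x":0,"y":0,"z":0,"yaw":0,"gripper":-0.45},{"x":0,"y":0,"z":0,"yaw":0,"gripper":-0.45},{"x":0,"y":0,"z":0,"yaw":0,"gripper":-0.45}]'
python3 -m inch '[{"x":0,"y":0,"z":-1,"yaw":0,"gripper":-0.45},{"x":0,"y":0,"z":-2,"yaw":0,"gripper":-0.45},{"x":0,"y":0,"z":-3,"yaw":0,"gripper":-0.45},{"x":0,"y":0,"z":-3,"yaw":0,"gripper":-0.45},{"x":0,"y":0,"z":-3,"yaw":0,"gripper":-0.45},{"x":0,"y":0,"z":-2,"yaw":0,"gripper":0.5},{"x":0,"y":0,"z":0,"yaw":0,"gripper":1}]'
python3 - <<'E'
from h import *
d=grab('top','t3.png')
cv2.imwrite('pics/c6.png',cv2.resize(d['pixels'][130:250,160:400,::-1],None,fx=3,fy=3,interpolation=3))
need((518.4,-380.4,320),18.5)
E
```

```text
time_s: 27.78
ee_pos: [714.8, -58.0, 212.2]
ee_rot: [-179.9, -0.0, 85.7]
force: [-0.1, -0.5, -0.4]
gripper_width: 24.9
time_s: 28.37
ee_pos: [716.4, -58.4, 359.6]
ee_rot: [179.3, -0.0, 85.7]
force: [0.1, -0.0, 0.3]
gripper_width: 35.7
shift cm [-33.58 -17.31   3.51] yaw units 13.45 F [ 0.8 -0.3 -0.6] t 28.4167
```

View pics/c6.png

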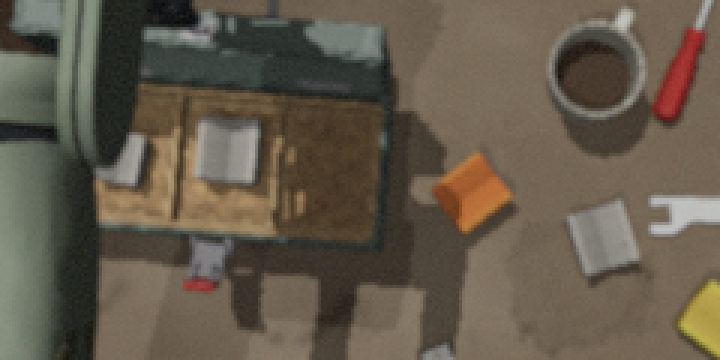

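The lid stands upright. The right cell (crop 335,170) is empty, and the other two blocks lie in the middle and left cells. Now to the loose block at crop (603,238).

```bash

python3 -m inch '[{"x":-2.8,"y":-1.5,"z":0,"yaw":0,"gripper":1},{"x":-2.8,"y":-1.5,"z":0,"yaw":0,"gripper":1},{"x":-2.8,"y":-1.5,"z":0,"yaw":0,"gripper":1},{"x":-2.8,"y":-1.5,"z":0,"yaw":0,"gripper":1},{"x":-2.8,"y":-1.5,"z":0,"yaw":0,"gripper":1},{"x":-2.8,"y":-1.5,"z":0,"yaw":0,"gripper":1},{"x":-2.8,"y":-1.5,"z":0,"yaw":0,"gripper":1},{"x":-2.8,"y":-1.5,"z":0,"yaw":0,"gripper":1},{"x":-2.8,"y":-1.5,"z":0,"yaw":0,"gripper":1},{"x":-2.8,"y":-1.5,"z":0,"yaw":0,"gripper":1},{"x":-2.8,"y":-1.5,"z":0,"yaw":0,"gripper":1},{"x":-2.8,"y":-1,"z":0,"yaw":0,"gripper":1}]'
python3 -m inch '[{"x":0,"y":0,"z":0,"yaw":1,"gripper":1},{"x":0,"y":0,"z":0,"yaw":1,"gripper":1},{"x":0,"y":0,"z":0,"yaw":1,"gripper":1},{"x":0,"y":0,"z":0,"yaw":1,"gripper":1},{"x":0,"y":0,"z":0,"yaw":1,"gripper":1},{"x":0,"y":0,"z":0,"yaw":1,"gripper":1},{"x":0,"y":0,"z":0,"yaw":1,"gripper":1},{"x":0,"y":0,"z":0,"yaw":1,"gripper":1},{"x":0,"y":0,"z":0,"yaw":1,"gripper":1},{"x":0,"y":0,"z":0,"yaw":1,"gripper":1},{"x":0,"y":0,"z":0,"yaw":1,"gripper":1},{"x":0,"y":0,"z":0,"yaw":1,"gripper":1}]'
python3 -m inch '[{"x":0,"y":0,"z":2,"yaw":1,"gripper":1},{"x":0,"y":0,"z":3,"yaw":0.45,"gripper":1},{"x":0,"y":0,"z":3,"yaw":0,"gripper":1},{"x":0,"y":0,"z":3,"yaw":0,"gripper":1},{"x":0,"y":0,"z":0,"yaw":0,"gripper":1}]'
python3 - <<'E'
from h import *
need((518.4,-380.4,43),18.5)
d=grab('wrist','w2.png')
cv2.imwrite('pics/w2v.png',d['pixels'][:,:,::-1])
print(proj(d,[(536.1,-347.6,40),(552.9,-395.7,40),(499.8,-412,40),(484.6,-366.3,40)]).round())
E
```

```text
time_s: 29.42
ee_pos: [513.5, -381.1, 351.3]
ee_rot: [-179.8, -0.1, 85.7]
force: [0.7, 0.6, 0.4]
gripper_width: 91.4
time_s: 30.42
ee_pos: [515.1, -380.0, 350.8]
ee_rot: [-179.8, 0.1, 25.5]
force: [-0.8, 0.6, 0.2]
gripper_width: 91.2
time_s: 30.83
ee_pos: [512.0, -377.7, 234.4]
ee_rot: [-179.2, 0.5, 18.5]
force: [-1.0, 0.8, -1.9]
gripper_width: 91.3
shift cm [ 0.69  0.72 19.13] yaw units -0.0 F [-1.   0.8 -1.9] t 30.8333
[[302. 147.]
 [353. 147.]
 [350. 200.]
 [304. 200.]]
```

View pics/w2v.png

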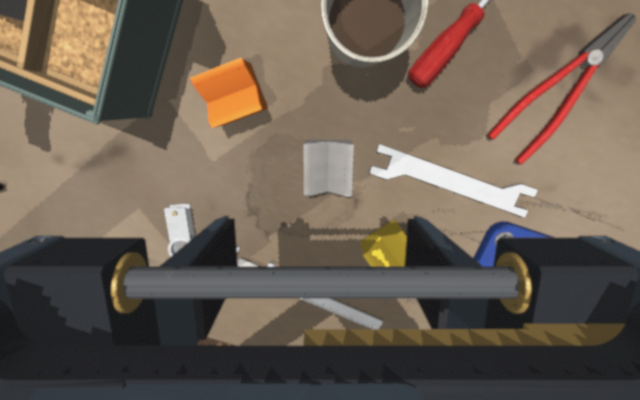

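The block is seen at (303–354, 141–197), aligned with the jaws and about 4 mm further forward than predicted. The grip height keeps the tips above the spanner. Correct and descend.

```bash

python3 -m inch '[{"x":0.6,"y":0.4,"z":4,"yaw":0,"gripper":0.7},{"x":0.5,"y":0.3,"z":4,"yaw":0,"gripper":0.7},{"x":0,"y":0,"z":4,"yaw":0,"gripper":0.7},{"x":0,"y":0,"z":3,"yaw":0,"gripper":0.7},{"x":0,"y":0,"z":2,"yaw":0,"gripper":0.7},{"x":0,"y":0,"z":1,"yaw":0,"gripper":0.7},{"x":0,"y":0,"z":0,"yaw":0,"gripper":0.7}]'
python3 -c "
from h import *
need((522,-379.5,43),18.5)"
```

```text
time_s: 31.47
ee_pos: [528.0, -383.4, 61.5]
ee_rot: [-179.9, 0.1, 18.5]
force: [0.0, 0.1, 0.6]
gripper_width: 77.6
shift cm [-0.44 -0.56  1.86] yaw units -0.01 F [0.  0.1 0.6] t 31.4667
```

```bash

python3 -m inch '[{"x":-0.45,"y":-0.5,"z":0.8,"yaw":0,"gripper":0.7},{"x":0,"y":0,"z":0.7,"yaw":0,"gripper":0.7},{"x":0,"y":0,"z":0.35,"yaw":0,"gripper":0.7},{"x":0,"y":0,"z":0,"yaw":0,"gripper":0.7}]'
python3 -m inch '[{"x":0,"y":0,"z":0,"yaw":0,"gripper":-1},{"x":0,"y":0,"z":0,"yaw":0,"gripper":-1},{"x":0,"y":0,"z":0,"yaw":0,"gripper":-1},{"x":0,"y":0,"z":0,"yaw":0,"gripper":-1},{"x":0,"y":0,"z":0,"yaw":0,"gripper":-1},{"x":0,"y":0,"z":0,"yaw":0,"gripper":-1},{"x":0,"y":0,"z":0,"yaw":0,"gripper":-1}]' 40
```

```text
time_s: 31.8
ee_pos: [522.9, -380.7, 44.8]
ee_rot: [179.9, -0.0, 18.5]
force: [0.6, -0.2, -0.1]
gripper_width: 77.6
time_s: 32.38
ee_pos: [522.3, -380.0, 44.4]
ee_rot: [-180.0, -0.0, 18.5]
force: [-1.8, 1.6, 3.8]
gripper_width: 50.1
```

```bash

python3 -m inch '[{"x":0,"y":0,"z":-1,"yaw":0,"gripper":-1},{"x":0,"y":0,"z":-2.5,"yaw":0,"gripper":-1},{"x":0,"y":0,"z":-3,"yaw":0,"gripper":-1},{"x":0,"y":0,"z":-3,"yaw":0,"gripper":-1},{"x":0,"y":0,"z":-3,"yaw":0,"gripper":-1},{"x":0,"y":0,"z":-3,"yaw":0,"gripper":-1},{"x":0,"y":0,"z":0,"yaw":0.9,"gripper":-1},{"x":0,"y":0,"z":0,"yaw":0.9,"gripper":-1},{"x":0,"y":0,"z":0,"yaw":0.9,"gripper":-1},{"x":0,"y":0,"z":0,"yaw":0.9,"gripper":-1},{"x":0,"y":0,"z":0,"yaw":0.9,"gripper":-1},{"x":0,"y":0,"z":0,"yaw":0,"gripper":-1}]'
python3 - <<'E'
from h import *
need((577,-137,200),-4.3)
d=load('t3.png')
for p in [(56,-48,62),(56,-132,62),(-56,-132,62),(-56,-48,62)]: print(((proj(d,W(*p)+[3,0,0])[0]-[160,130])*3).round())
E
```

```text
time_s: 33.38
ee_pos: [522.0, -380.3, 198.5]
ee_rot: [-180.0, 0.1, -4.1]
force: [0.1, -0.6, -5.0]
gripper_width: 49.7
shift cm [  3.75 -24.66  -0.15] yaw units 0.04 F [ 0.1 -0.6 -5. ] t 33.3833
[287. 100.]
[382. 108.]
[371. 235.]
[275. 227.]
```

```bash

python3 -m inch '[{"x":0.47,"y":-3.08,"z":0,"yaw":0,"gripper":-1},{"x":0.47,"y":-3.08,"z":0,"yaw":0,"gripper":-1},{"x":0.47,"y":-3.08,"z":0,"yaw":0,"gripper":-1},{"x":0.47,"y":-3.08,"z":0,"yaw":0,"gripper":-1},{"x":0.47,"y":-3.08,"z":0,"yaw":0,"gripper":-1},{"x":0.47,"y":-3.08,"z":0,"yaw":0,"gripper":-1},{"x":0.47,"y":-3.08,"z":0,"yaw":0,"gripper":-1},{"x":0.46,"y":-3.08,"z":0,"yaw":0,"gripper":-1},{"x":0,"y":0,"z":0,"yaw":0,"gripper":-1},{"x":0,"y":0,"z":0,"yaw":0,"gripper":-1}]'
python3 - <<'E'
from h import *
need((577,-137,88),-4.3)
d=grab('wrist','w3.png')
cv2.imwrite('pics/w3v.png',d['pixels'][:,:,::-1])
E
```

```text
time_s: 34.22
ee_pos: [577.2, -135.6, 198.9]
ee_rot: [180.0, 0.0, -3.7]
force: [-0.4, -1.7, -4.2]
gripper_width: 49.9
shift cm [ 0.    0.14 11.09] yaw units 0.11 F [-0.4 -1.7 -4.2] t 34.2167
```

View pics/w3v.png

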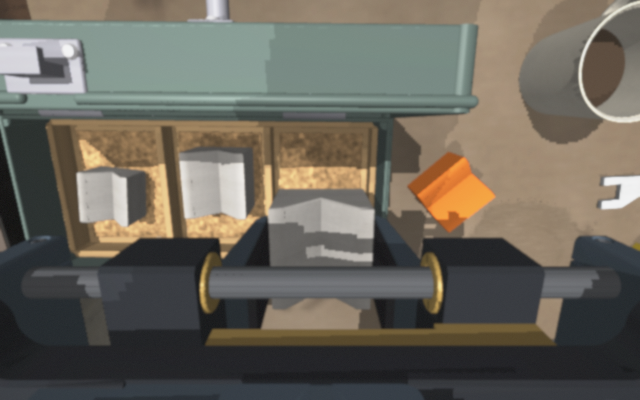

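The view shows the block held level, groove up, over the right cell between the wooden walls; the mate and small blocks are undisturbed. Check where the camera stands relative to the lid, then lower it.

```bash

python3 - <<'E'
from h import *
d=load('w3.png'); M=cv2.Rodrigues(d['rvec'])[0]; print('cam',-M.T@d['tvec'].ravel())
E
python3 -m inch '[{"x":-0.5,"y":0.07,"z":2.5,"yaw":0.1,"gripper":-1},{"x":-0.5,"y":0.07,"z":3,"yaw":0,"gripper":-1},{"x":0,"y":0,"z":3,"yaw":0,"gripper":-1},{"x":0,"y":0,"z":1.2,"yaw":0,"gripper":-1},{"x":0,"y":0,"z":0,"yaw":0,"gripper":-1},{"x":0,"y":0,"z":0,"yaw":0,"gripper":-1}]'
```

```text
cam [ 649.99194236 -140.6464742   347.67006998]
time_s: 34.77
ee_pos: [566.8, -138.9, 101.7]
ee_rot: [180.0, 0.1, -4.6]
force: [0.2, 0.1, -3.7]
gripper_width: 49.7
```

```bash

python3 -m inch '[{"x":-0.5,"y":-0.05,"z":0,"yaw":0,"gripper":-1},{"x":-0.3,"y":-0.05,"z":0,"yaw":0,"gripper":-1},{"x":0,"y":0,"z":0.5,"yaw":0,"gripper":-1},{"x":0,"y":0,"z":0.4,"yaw":0,"gripper":-1},{"x":0,"y":0,"z":0.3,"yaw":0,"gripper":-1},{"x":0,"y":0,"z":0,"yaw":0,"gripper":-1}]'
python3 -m inch '[{"x":0,"y":0,"z":0.2,"yaw":0,"gripper":-1},{"x":0,"y":0,"z":0.15,"yaw":0,"gripper":-1},{"x":0,"y":0,"z":0,"yaw":0,"gripper":-1}]'
```

```text
time_s: 35.27
ee_pos: [558.7, -136.0, 89.5]
ee_rot: [-180.0, 0.1, -4.5]
force: [-1.5, 0.2, -4.5]
gripper_width: 49.7
time_s: 35.52
ee_pos: [559.3, -136.2, 86.5]
ee_rot: [-180.0, -0.0, -4.5]
force: [0.4, 0.3, -4.2]
gripper_width: 49.6
```

```bash

python3 -m inch '[{"x":0,"y":0,"z":0.12,"yaw":0,"gripper":-1},{"x":0,"y":0,"z":0,"yaw":0,"gripper":-1}]'
python3 -m inch '[{"x":0,"y":0,"z":0.1,"yaw":0,"gripper":-1},{"x":0,"y":0,"z":0,"yaw":0,"gripper":-1}]'
```

```text
time_s: 35.68
ee_pos: [559.4, -136.2, 86.4]
ee_rot: [-180.0, -0.1, -4.5]
force: [-1.5, 0.6, 2.5]
gripper_width: 50.1
time_s: 35.85
ee_pos: [559.4, -136.2, 86.3]
ee_rot: [180.0, -0.1, -4.5]
force: [-3.2, -0.1, 9.2]
gripper_width: 49.7
```

Seated: the force turned upward at TCP 86.4, which is exactly 42 above the pick height. Release and retreat.

```bash

python3 -m inch '[{"x":0,"y":0,"z":-0.1,"yaw":0,"gripper":0.3},{"x":0,"y":0,"z":0,"yaw":0,"gripper":0.3},{"x":0,"y":0,"z":0,"yaw":0,"gripper":0.3},{"x":0,"y":0,"z":0,"yaw":0,"gripper":0.3},{"x":0,"y":0,"z":-1,"yaw":0,"gripper":0.3},{"x":0,"y":0,"z":-3,"yaw":0,"gripper":0.3},{"x":-0.5,"y":0,"z":-3.5,"yaw":0,"gripper":0.3},{"x":-2,"y":0,"z":-3.5,"yaw":0,"gripper":0.3},{"x":-4,"y":0,"z":-2,"yaw":0,"gripper":0.3},{"x":-4,"y":0,"z":0,"yaw":0,"gripper":0.3},{"x":-4,"y":0,"z":0,"yaw":0,"gripper":0.3},{"x":-4,"y":0,"z":0,"yaw":0,"gripper":0.3}]'
python3 - <<'E'
from h import *
print(telemetry.state()['force'].round(1))
a=grab('side','s6.png')['pixels'][90:290,280:400,::-1]
b=grab('wrist','w4.png')['pixels'][:,:,::-1]
cv2.imwrite('pics/c7.png',np.hstack([cv2.resize(a,(300,500),interpolation=3),cv2.resize(b,(500,312))[:,:]if 0 else cv2.copyMakeBorder(cv2.resize(b,(500,312)),0,188,0,0,0)]))
E
```

```text
time_s: 36.85
ee_pos: [375.9, -121.6, 214.8]
ee_rot: [180.0, -0.1, -4.5]
force: [0.1, -0.3, 0.1]
gripper_width: 59.2
[ 0.1 -0.3  0.1]
```

The picture limit is reached, so I'll check numerically.

```bash

python3 - <<'E'
from h import *
t0=load('top0.png');t3=load('t3.png');t=grab('top','t4.png')
def blobs(d,lo,hi):
    p=d['pixels'].astype(int);m=((p.max(2)-p.min(2)<22)&(p.mean(2)>105)).astype(np.uint8)
    n,_,s,c=cv2.connectedComponentsWithStats(m)
    return [(c[i].round(1).tolist(),s[i,2:].tolist()) for i in range(1,n) if lo<s[i,4]<hi and 180<c[i][0]<400 and 140<c[i][1]<280]
for n,d in(('t0',t0),('t3',t3),('now',t)): print(n,blobs(d,60,1200))
print('pred block',proj(t,[(560,-136,82)]).round(1))
# lid/mug/spanner/loupe change between t3 and now
for n,(u,v) in dict(mug=(358,153),spanner=(411,201),loupe=(310,258),orange=(317,194)).items():
    A,B=[x['pixels'][v-14:v+14,u-14:u+14].astype(int) for x in(t0,t)]; print(n,np.abs(A-B).mean().round(1))
A,B=[x['pixels'][130:163,210:292].astype(int) for x in(t3,t)]; print('lid region diff t3-now',np.abs(A-B).mean().round(1))
s=load('s6.png')
for th in (1.4,1.6,1.75):
    print(th,[proj(s,W(68+130*np.cos(np.pi-th),y,100+130*np.sin(th)))[0].round(1).tolist() for y in(-140,)])
E
```

```text
t0 [([361.6, 149.2], [34, 37, 239]), ([360.7, 208.6], [24, 26, 416]), ([308.7, 257.9], [18, 28, 303]), ([358.9, 270.4], [84, 29, 875])]
t3 [([361.5, 149.2], [34, 37, 242]), ([222.5, 140.4], [24, 12, 116]), ([275.2, 142.0], [25, 13, 225]), ([235.2, 180.6], [21, 21, 360]), ([201.9, 184.0], [16, 17, 130]), ([360.7, 208.5], [24, 26, 418]), ([228.4, 215.8], [13, 11, 93]), ([309.3, 258.5], [17, 27, 270]), ([358.8, 270.4], [84, 28, 872])]
now [([360.9, 149.6], [33, 38, 252]), ([235.2, 180.5], [21, 21, 367]), ([199.0, 181.9], [18, 19, 258]), ([268.6, 193.0], [21, 22, 390]), ([228.7, 215.1], [14, 14, 118]), ([308.7, 258.0], [18, 28, 306]), ([358.7, 270.4], [84, 29, 867])]
pred block [[268.4 191.8]]
mug 3.4
spanner 4.2
loupe 5.8
orange 7.0
lid region diff t3-now 24.7
1.4 [[350.7, 153.3]]
1.6 [[361.6, 152.6]]
1.75 [[369.7, 153.3]]
```

The block blob sits at (268.6,193.0) against a predicted (268.4,191.8). The bystanders are unmoved. The lid region differs from the last picture, which may be the arm's shadow, so I'll measure the lid angle in the side image.

```bash

python3 - <<'E'
from h import *
s=load('s6.png');p=s['pixels'].astype(int)
g=(p[:,:,1]-p[:,:,0]>9)
for r in range(70,225,9):
    c=np.nonzero(g[r,285:420])[0]+285; print(r,(c.min(),c.max(),len(c)) if len(c) else None)
for th in (1.2,1.4,1.6,1.75):
  # lid near end, top face outer corner & inner corner at free edge
  f=lambda a,h,y:proj(s,W(68-a*np.cos(th)+h*np.sin(th),y,100+a*np.sin(th)+h*np.cos(th)))[0].round(0).tolist()
  print(th,'hinge',f(0,0,-140),f(0,28,-140),'free',f(130,0,-140),f(130,28,-140),'far free',f(130,0,140),f(130,28,140))
E
```

```text
70 None
79 None
88 None
97 (np.int64(358), np.int64(366), 9)
106 (np.int64(358), np.int64(368), 11)
115 (np.int64(359), np.int64(369), 11)
124 (np.int64(360), np.int64(370), 11)
133 (np.int64(360), np.int64(371), 12)
142 (np.int64(310), np.int64(372), 16)
151 (np.int64(310), np.int64(373), 14)
160 (np.int64(355), np.int64(356), 2)
169 (np.int64(309), np.int64(309), 1)
178 None
187 (np.int64(308), np.int64(357), 2)
196 None
205 None
214 None
223 None
1.2 hinge [358.0, 193.0] [368.0, 190.0] free [340.0, 156.0] [351.0, 152.0] far free [339.0, 98.0] [348.0, 94.0]
1.4 hinge [358.0, 193.0] [368.0, 192.0] free [351.0, 153.0] [362.0, 152.0] far free [347.0, 95.0] [357.0, 94.0]
1.6 hinge [358.0, 193.0] [368.0, 194.0] free [362.0, 153.0] [373.0, 153.0] far free [356.0, 95.0] [366.0, 95.0]
1.75 hinge [358.0, 193.0] [368.0, 195.0] free [370.0, 153.0] [381.0, 155.0] far free [363.0, 95.0] [373.0, 97.0]
```

The lid's free edge lies at columns 358–366 (far end) and about 362–373 (near end), which matches 1.6 rad. Handing in.

```bash
python3 -c "
from workcell import env,telemetry
print(telemetry.state()['time_s'],env.job_done())"
```

```text
the job is handed in; nothing more can be done
37.0 None
```

The latch is open, the lid stands upright, and the loose V-block lies groove up in the empty right-hand cell. I handed the job in at 37.0 s; no verdict is reported.

**What went wrong on the way:**
- **Latch:** It took several grips. The gripper body met the lid's keeper, the pads slipped off the lever, and twice they closed on the fixed pivot bracket. I then found a height just above the keeper from which the pads reached the tab. The highest force I read was about 30 N of pull (40 N with its vertical part), in the fingers' grip on the lever. Contact of the gripper body with the keeper and lid read up to about 20 N. Forces were read only at the end of each move.
- **Lever angle:** My first swing left the lever at only about 1.7 rad, so I gripped it again and took it to about 2.2 rad before lifting the lid.

**Last checks:**
- **Lid:** The side view fits about 1.6 rad.
- **V-block:** It seated at exactly 42 mm above its pick-up height. The top view shows it at (268.6, 193.0) against a predicted (268.4, 191.8).
- **Mate block:** Its position in the top view did not change after the lid was open.
- **Small block:** Its blob shifted about 3 px, which I put down to the arm covering part of it in the earlier picture. I did not confirm that.
- **Bystanders:** The loupe, mug and spanner show no movement against the first picture.
- **Robot:** It touches nothing, with a force reading of about 0.

Two checks were not clean. A raw comparison of the lid area differed from the earlier picture (24.7), likely from the arm and its shadow, so I relied on the side-view angle. The last picture could not be viewed because the limit of 12 had been reached, so the final checks are numerical only.

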